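Clamp the split chopping board back together

TASK

A strip has come off the chopping board along its glue line; for a trial clamp-up, lay it on the clamp's rails between the board and the rubber pads, square-cornered edge towards the board, and push it along until the joint is closed and the ends are level, before the pads touch it. Then wind the crank until both pads meet the strip, snug it a quarter to half a turn further without wrenching it, and let go. Leave the other things on the worktop where they are.

Things in the scene. Friction and masses are not known exactly. Their poses are not given: they have to be found in the camera images.
- clamp: Board clamp, fixed: two steel rails on grey feet, 355 mm long. Rails 20 mm wide, centred at clamp x = +75 and -75 mm, top 58 mm above the worktop. Origin on the worktop midway between the rails; x across the rails (away from the robot at yaw 0), y along them to the fixed jaw, z up. At clamp y = -77 to -111 mm stands the grey screw head, 52 mm wide, top 86 mm above the worktop.
- fixed_face (a point): Middle of the fixed jaw's face at rail height (58 mm), clamp y = +215 mm; the jaw is a grey bar with a wooden face, 220 mm across, top 82 mm above the worktop.
- jaw: The moving jaw: a grey yoke 196 mm across, top 79 mm above the worktop, pushed along clamp y by the screw. Origin on the screw axis, in the plane of its uncompressed pad faces; axes as the clamp's. Its bar lies 34 to 58 mm behind that plane, and between the pads (x = -53 to +53 mm) it is open as far as the bar: room for a finger outside the strip.
- pads: The moving jaw's two black rubber pads, each 36 mm wide and 20 mm high, centred 71 mm either side of the screw. Origin on the screw axis in the plane of the pad faces, which look along +y to the strip; axes as the clamp's. Faces start at clamp y = -5 to +4 mm. The rubber gives 1 mm for each 5 N (both pads together), at most 14 mm.
- crank (a joint): Crank angle, rad; 0 = arm straight up, pad faces at clamp y = -5 mm; range -0.5 to 28. It grows clockwise seen from the crank's end (from the top to clamp +x, then down), moving pads, screw and crank 18 mm a turn (2.865 mm a rad) to the fixed jaw. Pads meet a closed-up strip at about 17.5 rad. Stiff (about 6 N at the grip), stays where left; tightening adds only 0.4 N per 5 N of clamping.
- crank_grip (a point): Centre of the crank's dark wooden grip: round, 23 mm in diameter, 48 mm long, along clamp y, free to spin on its pin. It circles at 35 mm radius across the rails round the screw axis and travels with the pads; lowest centre height 34 mm. The crank arm is 24 mm from it on the clamp side. Hold it from above, fingers either side across clamp x, and carry it round with the tool kept pointing down.
- crank_axis (a point): Middle of the circle that the grip's centre describes: on the screw axis, 69 mm above the worktop; travels with the moving jaw along clamp y, always 211 mm behind the plane of the uncompressed pad faces. Axes as the clamp's.
- board: Larger part of the chopping board: loose pale wooden slab, 220 mm (x) by 110 mm (y) by 22 mm, 0.4 kg, on the rails with its round-cornered edge (+y) at most 4 mm from the fixed jaw and its square-cornered joint edge (-y) towards the pads; dark juice groove near three edges. Its ends may be up to 12 mm off the clamp's middle. Origin at the centre of its underside.
- board_edge (a point): Middle of the board's joint edge face, half-way up (11 mm); axes as the board's.
- strip: The strip that came off: loose pale wooden slab, 220 mm (x) by 60 mm (y) by 22 mm, 0.2 kg, flat on the worktop to the right of the clamp. One long edge (-y) has round corners (18 mm radius) and a dark groove 14 mm in from it; the other (+y) has square corners and is the joint edge. Origin at the centre of its underside. Gripped from above across its 60 mm width.
- strip_edge (a point): Middle of the strip's joint edge face, half-way up (11 mm); axes as the strip's.
- pepper: Bystander: wooden pepper mill, 58 mm wide, 170 mm tall, behind the clamp to the right; origin under its centre.
- salt: Bystander: glass salt shaker with grey cap, 44 mm wide, 90 mm tall, near the pepper mill; origin under its centre.
- spice: Bystander: spice jar with green cap, 42 mm wide, 99 mm tall, behind the clamp; origin under its centre.
- mug: Bystander: white mug with handle, 97 mm tall, to the left of the clamp; origin under its centre.
- honey: Bystander: honey jar with red lid, 62 mm wide, 86 mm tall, in front of the clamp; origin under its centre.

How it is judged:
On the way, in this order (a step that is already met when the one before it is completed fails the run):
1. the strip lies on the rails with its joint edge closed against the board's and the ends level, the pads not yet touching it (y of strip_edge in the frame of board_edge between -0.0025 and 0.0025 m and x of strip_edge in the frame of board_edge between -0.004 and 0.004 m and z of strip_edge in the frame of board_edge between -0.003 and 0.003 m and angle between the x axis of strip and the x axis of board, either way round below 0.03 rad and z of strip in the frame of clamp between 0.053 and 0.063 m and z of board in the frame of clamp between 0.053 and 0.063 m and contact force between pads and strip below 0.3 N), for 0.2 s.
2. the pads are snug on the strip (contact force between pads and strip above 8 N), for 0.2 s.
At the end, for the whole second after the job is handed in: Board and strip lie on the rails, within 5 mm of rail height; the joint is closed to 2.5 mm at its middle and the two edges are parallel to 0.03 rad; ends level to 4 mm and top faces to 3 mm; the pads press the strip with 8 to 65 N (0.1 to 0.7 turn past touching), and all is let go and at rest (y of strip_edge in the frame of board_edge between -0.0025 and 0.0025 m and x of strip_edge in the frame of board_edge between -0.004 and 0.004 m and z of strip_edge in the frame of board_edge between -0.003 and 0.003 m and angle between the x axis of strip and the x axis of board, either way round below 0.03 rad and z of strip in the frame of clamp between 0.053 and 0.063 m and z of board in the frame of clamp between 0.053 and 0.063 m and contact force between pads and strip between 8 and 65 N and linear speed of strip below 0.01 m/s and velocity of joint crank between -0.05 and 0.05 rad/s).
It fails at once if the clamp is wrenched down: pads pressing the strip with more than 75 N (contact force between pads and strip above 75 N).
It fails at once if a bystander (pepper mill, salt shaker, spice jar, mug or honey jar) is moved more than 30 mm or tipped over (distance of any of pepper, salt, mug, honey, spice from where it was at the start of the episode above 0.03 m or angle between any of pepper, salt, mug, honey, spice's own z axis and vertical above 0.5 rad).
It also fails if it takes over 72 s, if anything falls off the work surface, if the arm or the gripper's body presses on something with over 40 N, if the wrist force passes 120 N, or if a joint passes its speed limit or range.

ROBOT

A 6-joint arm with a two-finger parallel gripper is mounted at the origin on a cart in front of the work surface, level with it; the furniture and walls round the work are solid. World frame = base frame: x ahead of the robot, y to its left, z up, the work surface at z = 0. Lengths are in m, angles in rad, forces in N, time in s.
With the tool pointing down it reaches from about 0.25 to 0.775 m from the base axis. Payload 4 kg.
Tool frame: the origin (TCP) lies midway between the tips of the shut fingers; the grasp point (between the pads) lies 19 mm behind it (robot.tcp_to_grasp is the z of the grasp point in the tool frame, in m); z points along the fingers, y is the line along which they close (so a half turn about z gives the same grasp; the last joint's range is limited). The gripper opens to 94 mm and grips with 3 to 60 N. Pads are 16 mm wide; open, the fingers measure 119 mm over their backs; the gripper's body (75 mm by 177 mm) begins 78 mm behind the grasp point.
Start: joints at [1.124, 0.087, 1.371, -0, 1.684, -0.103], TCP at [0.185, 0.518, 0.206] pointing down, gripper open.
Joint ranges: [-3.1, 3.1], [-0.76, 2.03], [0.27, 2.55], [-1.08, 4.22], [0.17, 2.65], [-2.57, 2.57]. Speed limits (rad/s): [2.79, 2.79, 3.14, 3.14, 3.14, 3.14].

INTERFACE

Orientations are given as [roll, pitch, yaw] about the fixed x, y, z axes, in that order (R = Rz(yaw) Ry(pitch) Rx(roll)).
In Python, from bench import robot gives the robot as it stands. The module is installed in compiled form; this text tells all that it offers.
- The arm moves only by the tool move_arm, never from a script. Its argument "motion" is one flat list of numbers, 7 for each row, row after row: the turn, a rotation vector about the tool's x, y, z in units of 45 degrees (1.0 is 45 degrees), then the shift along the tool's x, y, z in units of 100 mm (1.0 is 100 mm), then the opening, from 0 (shut) to 1 (fully open). A call has 1 to 12 rows; each row shifts and turns the commanded pose from where the row before left it, along the tool's axes as they then stand; what a row does not reach is not made up. A row lasts 1/12 s, in which the tool goes at most 41.7 mm and 7.16 degrees, less where a joint would pass 70% of its speed; a pose out of reach is approached as far as the arm can. A call with a number of a shift or a turn outside -1 to 1 is refused whole. A call with a gripper value outside its range is refused whole. The fingers move at their own pace and stop on an object; the grip force is fixed at half the most. Time passes only in rows, so rows that do not move let the fingers close. It gives the time, the measured TCP pose, the force, the opening and the grip force at its end, in the units of the state.
- robot.get_obs(): the state, without advancing time (a new reading comes with each control period).
- robot.snapshot(name): name is "scene" or "top" or "wrist"; returns the picture (420x560x3 uint8, red, green, blue); there is no depth.
- robot.get_calibration(name): a dict with "fx", "fy", "cx", "cy" (pixels), "R" (3x3) and "t" (3): a world point X has camera coordinates R X + t. Camera axes: x right, y down, z forward; pixel columns grow to the right and rows downward; lengths in m; the calibration is good to about 2 mm. A picture is of the moment at which its call begins: read the wrist's pose just before it. get_calibration takes no time and is no camera call; for the wrist camera it gives the pose at the moment of the call.
- robot.close_job(): hands the job in; it is judged then, once.
The state is a dict: "time": time; "joint_positions": joint angles; "qvel": joint speeds; "joint_torque": joint torques, N m; "tool_pos": TCP position; "ee_rot": TCP orientation; "wrist_force": force on the tool from outside, world axes, zero at the start; "wrist_torque": the same for the moment, N m; "width": finger opening in m; "finger_force": force on a finger pad.
Only numpy, scipy, OpenCV 4.12 (cv2) and the standard library are available. Lean on these libraries where they do the work, as an engineer would, in place of code of your own. Each camera call takes 0.05 s, during which the arm holds its last target. There are 200 camera calls.

## Working session

There is one attempt and no reset: what is moved stays moved. The work goes in short steps, Python scripts to look and compute and a tool call to move; the robot and the scene stay as the last step left them, time stands still between calls to the robot, and variables do not carry over. Pictures are saved under pics/ and viewed, at most 10 in all, crops included, and the job is handed in when it is done.

Besides the shell and the picture viewer there is one more tool, called by a JSON object that holds its "name" and its "arguments". move_arm: Moves the arm, as the interface text tells. Shifts and turns lie within -1 to 1; 1 stands for 100 mm of shift or 45 degrees of turn. Its arguments: {"type":"object","properties":{"motion":{"type":"array","items":{"type":"number"}}},"required":["motion"]}

```bash
mkdir -p pics; python3 - <<'E'
from bench import robot
import cv2,numpy as np
o=robot.get_obs();print({k:np.round(v,3) for k,v in o.items()}, robot.tcp_to_grasp)
for n in("scene","top"):
    cv2.imwrite(f"pics/{n}0.png",robot.snapshot(n)[:,:,::-1]);c=robot.get_calibration(n);print(n,c)
E
```

```text
{'time': np.float64(0.0), 'joint_positions': array([ 1.124,  0.088,  1.372, -0.   ,  1.684, -0.103]), 'qvel': array([ 0.001, -0.   , -0.001, -0.   ,  0.002, -0.   ]), 'joint_torque': array([ 0.0000e+00, -3.4017e+01, -3.0243e+01,  7.2000e-02,  3.3000e-02,
       -0.0000e+00]), 'tool_pos': array([0.185, 0.517, 0.204]), 'ee_rot': array([-3.139, -0.   ,  2.798]), 'wrist_force': array([ 0.273,  0.018, -0.231]), 'wrist_torque': array([0.004, 0.067, 0.008]), 'finger_force': np.float64(0.0), 'width': np.float64(0.094)} -0.0188
scene {'fx': 528.2008375924527, 'fy': 528.2008375924527, 'cx': 278.0497560933243, 'cy': 203.98454420936943, 'R': array([[ 0.71599948, -0.69775351,  0.02201795],
       [-0.41877941, -0.45453742, -0.78614219],
       [ 0.55854146,  0.55365673, -0.61765336]]), 't': array([-0.39919866,  0.33406742,  1.41478993])}
top {'fx': 406.24406922177366, 'fy': 406.24406922177366, 'cx': 277.27193364140237, 'cy': 209.1903398082251, 'R': array([[-0.02101934, -0.99965713, -0.0156144 ],
       [-0.9971218 ,  0.02209884, -0.07252425],
       [ 0.07284444,  0.01404504, -0.99724442]]), 't': array([0.06208231, 0.57683793, 1.23148795])}
```

View pics/top0.png

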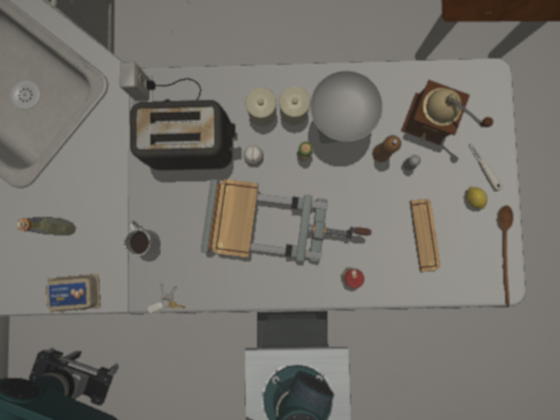

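View pics/scene0.png

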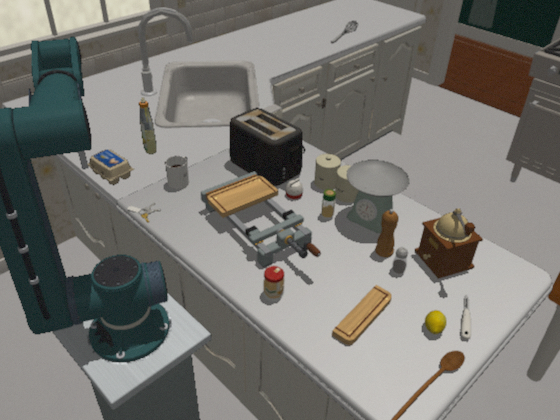

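The top view shows the board near (236,218), the strip at (425,235), the crank grip at (361,231), the pads near (295,202)/(290,252), and the honey jar at (354,278). The scene view agrees with this.

```bash
cat > h.py <<'E'
from bench import robot
import cv2,numpy as np
def ray(c,uv,z):
    uv=np.atleast_2d(uv).astype(float)
    d=np.c_[(uv[:,0]-c["cx"])/c["fx"],(uv[:,1]-c["cy"])/c["fy"],np.ones(len(uv))]@c["R"]
    o=-c["R"].T@c["t"]; return o+d*((z-o[2])/d[:,2])[:,None]
def proj(c,X):
    p=np.atleast_2d(X)@c["R"].T+c["t"]; return np.c_[p[:,0]/p[:,2]*c["fx"]+c["cx"],p[:,1]/p[:,2]*c["fy"]+c["cy"]]
def wood(im):
    h=cv2.cvtColor(im,cv2.COLOR_RGB2HSV); return cv2.inRange(h,(8,70,70),(25,255,255))
def blobs(m,amin=300):
    m=cv2.morphologyEx(m,cv2.MORPH_CLOSE,np.ones((5,5)))
    return [k for k in cv2.findContours(m,cv2.RETR_EXTERNAL,cv2.CHAIN_APPROX_NONE)[0] if cv2.contourArea(k)>amin]
def rect(c,k,z):
    P=ray(c,k[:,0],z)[:,:2]
    r=cv2.minAreaRect((P*1000).astype(np.float32)); return r
E
python3 - <<'E'
from h import *
im=cv2.cvtColor(cv2.imread("pics/top0.png"),cv2.COLOR_BGR2RGB);c=robot.get_calibration("top")
for k in blobs(wood(im),200):
    u=k[:,0].mean(0)
    if 180<u[0]<450 and 150<u[1]<300: print(u,[np.round(rect(c,k,z),1) if 0 else rect(c,k,z) for z in(.022,.080)])
h=cv2.cvtColor(im,cv2.COLOR_RGB2HSV)
a=cv2.resize(im[160:280,190:390],None,fx=4,fy=4,interpolation=cv2.INTER_CUBIC)
b=cv2.resize(im[190:280,400:450],None,fx=4,fy=4,interpolation=cv2.INTER_CUBIC)
out=np.zeros((480,800,3),np.uint8)
b2=cv2.resize(im[190:280,400:450],None,fx=4,fy=4); 
cv2.imwrite("pics/cropA.png",np.clip(a[:,:,::-1].astype(float)*1.6,0,255).astype(np.uint8))
for n,u,z in(("grip",(361,231),.07),("pepper",(388,148),.1),("salt",(412,162),.09),("honey",(354,278),.08),("spice",(306,148),.09),("mug",(139,242),.09)): print(n,ray(c,u,z).round(3))
E
```

```text
[424.77058824 234.56470588] [((490.5324401855469, -399.38623046875), (218.34042358398438, 62.02571105957031), 5.7997589111328125), ((490.35791015625, -379.3514099121094), (208.200439453125, 59.14518356323242), 5.799771785736084)]
[233.18721461 218.05022831] [((555.9872436523438, 186.71853637695312), (127.96282958984375, 231.03318786621094), 81.30903625488281), ((552.7728881835938, 179.53408813476562), (122.0201187133789, 220.30377197265625), 81.30902862548828)]
grip [[ 0.505 -0.196  0.07 ]]
pepper [[ 0.744 -0.277  0.1  ]]
salt [[ 0.703 -0.348  0.09 ]]
honey [[ 0.369 -0.169  0.08 ]]
spice [[ 0.752 -0.04   0.09 ]]
mug [[0.486 0.453 0.09 ]]
```

View pics/cropA.png

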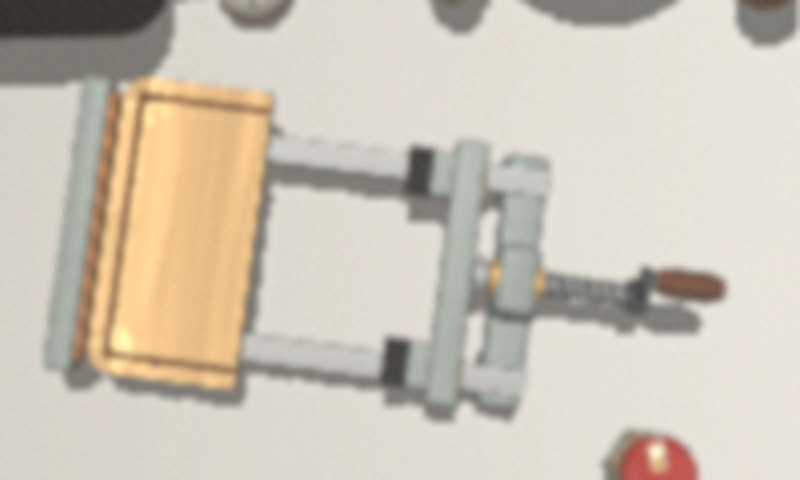

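{"name": "move_arm", "arguments": {"motion": [0,0,0,-0.248,-0.317,-0.04,1,0,0,0,-0.248,-0.317,-0.04,1,0,0,0,-0.248,-0.317,-0.04,1,0,0,0,-0.248,-0.317,-0.04,1,0,0,0,-0.248,-0.317,-0.04,1,0,0,0,-0.248,-0.317,-0.04,1,0,0,0,-0.248,-0.317,-0.04,1,0,0,0,-0.248,-0.317,-0.04,1,0,0,0,-0.248,-0.317,-0.04,1,0,0,0,-0.248,-0.317,-0.04,1,0,0,0,-0.248,-0.317,-0.04,1,0,0,0,-0.248,-0.317,-0.04,1]}}

```text
time: 1.1
tool_pos: [0.3371, 0.0575, 0.2535]
ee_rot: [3.141, 0.0, 2.798]
wrist_force: [0.4, -0.6, 1.1]
width: 0.0942
finger_force: 0.0
```

```bash
python3 - <<'E'
from h import *
o=robot.get_obs();print(o["time"],o["tool_pos"],o["ee_rot"])
im=robot.snapshot("wrist");c=robot.get_calibration("wrist")
print("cam",-c["R"].T@c["t"],c["R"][2],c["fx"],ray(c,[(0,0),(560,0),(280,210),(560,420),(0,420)],.08).round(3))
np.savez("w1.npz",im=im,**c)
cv2.imwrite("pics/w1.png",im[:,:,::-1])
E
```

```text
1.1 [0.33712968 0.05751163 0.25348997] [3.14120398e+00 4.60030134e-04 2.79803354e+00]
cam [0.27864814 0.07369141 0.43220766] [ 0.21456008 -0.08556744 -0.97295539] 303.63938361567585 [[ 0.047 -0.151  0.08 ]
 [ 0.248  0.386  0.08 ]
 [ 0.355  0.041  0.08 ]
 [ 0.779  0.306  0.08 ]
 [ 0.506 -0.444  0.08 ]]
```

View pics/w1.png

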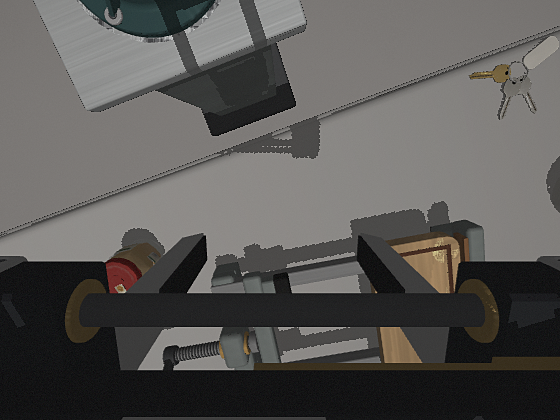

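The wrist view shows that fingers block the lower half. The usable part lies on the tool's +x side, so I'll look with the TCP beyond the clamp.

{"name": "move_arm", "arguments": {"motion": [0,0,0,-0.38,0.136,0,1,0,0,0,-0.38,0.136,0,1,0,0,0,-0.38,0.136,0,1,0,0,0,-0.38,0.136,0,1,0,0,0,-0.38,0.136,0,1,0,0,0,-0.38,0.136,0,1,0,0,0,-0.38,0.136,0,1,0,0,0,0,0,0,1,0,0,0,0,0,0,1]}}

```text
time: 1.9
tool_pos: [0.6207, 0.0595, 0.2485]
ee_rot: [-3.139, -0.008, 2.798]
wrist_force: [-0.0, -0.0, -0.1]
width: 0.0942
finger_force: 0.0
```

```bash
python3 - <<'E'
from h import *
o=robot.get_obs();print(o["time"],o["tool_pos"],o["ee_rot"])
im=robot.snapshot("wrist");c=robot.get_calibration("wrist")
np.savez("w2.npz",im=im,**c)
cv2.imwrite("pics/w2.png",im[:,:,::-1])
for k in blobs(wood(im),300): print(k[:,0].mean(0),rect(c,k,.08),rect(c,k,.022))
E
```

```text
1.9 [0.62070084 0.05950165 0.24854442] [-3.13892781 -0.00762129  2.79755525]
[ 19.56730769 183.09615385] ((502.7228698730469, -220.66921997070312), (52.236671447753906, 18.40130043029785), 76.35917663574219) ((493.2807312011719, -270.72467041015625), (60.89432907104492, 21.45110321044922), 76.35919952392578)
[39.89883268 64.08949416] ((396.05889892578125, -136.7521209716797), (57.011356353759766, 52.852561950683594), 51.98591232299805) ((368.9383850097656, -172.89923095703125), (66.46037292480469, 61.6122932434082), 51.98593521118164)
[364.18392581  95.60587326] ((552.8599853515625, 178.46017456054688), (122.71430969238281, 221.65003967285156), 81.42562866210938) ((551.7276611328125, 194.5559844970703), (143.05279541015625, 258.3860168457031), 81.42562103271484)
```

View pics/w2.png

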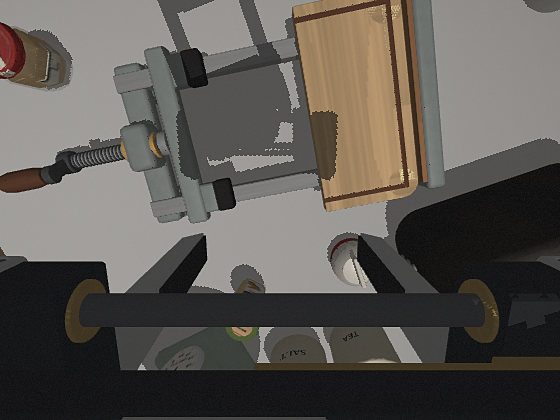

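{"name": "move_arm", "arguments": {"motion": [0,0,0,-0.095,-0.345,0,1,0,0,0,-0.095,-0.345,0,1,0,0,0,-0.095,-0.345,0,1,0,0,0,-0.095,-0.345,0,1,0,0,0,-0.095,-0.345,0,1,0,0,0,-0.095,-0.345,0,1,0,0,0,-0.095,-0.345,0,1,0,0,0,-0.095,-0.345,0,1,0,0,0,-0.095,-0.345,0,1,0,0,0,-0.095,-0.345,0,1,0,0,0,-0.095,-0.345,0,1,0,0,0,-0.095,-0.345,0,1]}}

```text
time: 2.95
tool_pos: [0.5862, -0.3692, 0.2566]
ee_rot: [-3.141, 0.003, 2.798]
wrist_force: [0.5, -0.1, 0.5]
width: 0.0942
finger_force: 0.0
```

The wrist view shows the board's joint edge running from about (293,5) to (327,210), pads at (195,68) and (225,193), and the grip at (22,180), nearly horizontal along clamp y. Next I'll look at the strip.

```bash
python3 - <<'E'
from h import *
im=robot.snapshot("wrist");c=robot.get_calibration("wrist")
np.savez("w3.npz",im=im,**c)
cv2.imwrite("pics/w3.png",im[:,:,::-1])
for k in blobs(wood(im),300):
    print(k[:,0].mean(0),rect(c,k,.022))
d=np.load("w2.npz");im=d["im"]
k=max(blobs(wood(im)),key=cv2.contourArea)
P=ray(d,k[:,0],.08)[:,:2]*1000
r=cv2.minAreaRect(P.astype(np.float32));print("box",cv2.boxPoints(r))
# clamp frame with yaw from board
for yaw in (-8.57,):
    a=np.radians(yaw);X=np.array([np.cos(a),np.sin(a)]);Y=np.array([-X[1],X[0]])
    q=np.c_[P@X,P@Y]
    e=q[(q[:,0]>q[:,0].min()+20)&(q[:,0]<q[:,0].max()-20)&(q[:,1]<np.median(q[:,1]))]
    f=np.polyfit(e[:,0],e[:,1],1);print("joint line y'",f, "slope deg",np.degrees(np.arctan(f[0])), "x' range",q[:,0].min(),q[:,0].max(), [np.percentile(e[:,1],p) for p in(5,50,95)])
    near=q[(q[:,1]<np.median(e[:,1])+60)]; print("x' range near joint",near[:,0].min(),near[:,0].max())
    # points: pads faces, rails, grip
    for n,uv,z in(("padA face",[(206,52),(209,84)],.079),("padB face",[(232,178),(236,206)],.079),("rail far",[(235,193),(310,176),(240,203),(318,187)],.058),("rail near",[(204,48),(291,38),(208,61),(295,52)],.058),("grip",[(0,181),(45,172)],.08),("screwhead",[(120,125),(127,168),(155,160),(152,122)],.086)):
        W=ray(d,uv,z)[:,:2]*1000; print(n,np.c_[W@X,W@Y].round(1).tolist())
E
```

```text
[153.29752066 240.17355372] ((588.41796875, -576.302001953125), (56.775753021240234, 61.92295837402344), 22.318824768066406)
[248.4534413  165.29149798] ((542.0132446289062, -406.21588134765625), (110.44332122802734, 58.859561920166016), 5.55562686920166)
[202.77256318  88.64981949] ((432.037841796875, -429.5870056152344), (103.60397338867188, 37.74441146850586), 0.9676755666732788)
[ 50.92       145.67333333] ((430.0377197265625, -641.2322387695312), (45.131805419921875, 283.5978698730469), 83.46663665771484)
box [[434.1257   134.31204 ]
 [653.2984   101.265564]
 [671.59424  222.6083  ]
 [452.42157  255.65479 ]]
joint line y' [-7.00710741e-03  2.02838569e+02] slope deg -0.40147111081755754 x' range 409.26544958103204 630.920339960387 [np.float64(197.84800436472628), np.float64(199.37696348085166), np.float64(200.08800480859725)]
x' range near joint 409.26544958103204 630.5135320244949
padA face [[435.4, 102.3], [466.8, 97.6]]
padB face [[570.9, 98.9], [604.1, 96.0]]
rail far [[591.6, 94.4], [588.6, 189.3], [605.1, 97.7], [603.9, 196.7]]
rail near [[424.6, 97.4], [433.4, 194.9], [438.5, 98.5], [448.2, 196.7]]
grip [[522.7, -165.6], [522.9, -110.6]]
screwhead [[490.4, -6.8], [536.7, -13.4], [534.1, 20.1], [494.0, 28.5]]
```

View pics/w3.png

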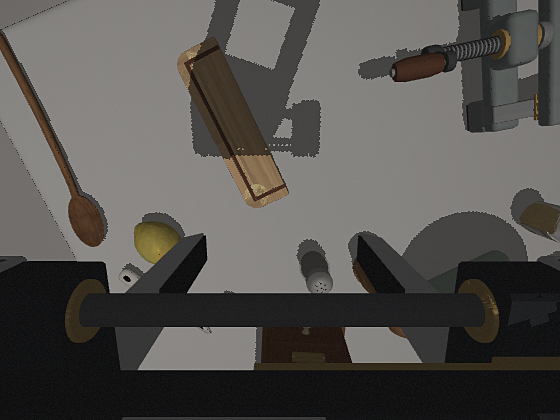

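The groove and round corners are on the strip's left side (-y), so its square edge already faces the clamp. The arm was still moving in that frame, so I'll measure again now that it has settled.

```bash
python3 - <<'E'
from h import *
c=robot.get_calibration("wrist");im=robot.snapshot("wrist")
o=robot.get_obs();print(o["time"],o["tool_pos"],o["ee_rot"])
h=cv2.cvtColor(im,cv2.COLOR_RGB2HSV)
m=cv2.inRange(h,(5,60,25),(28,255,255))
for k in blobs(m,1500):
    r=rect(c,k,.022); print(k[:,0].mean(0),r,cv2.boxPoints(r).round(1).tolist())
t=robot.snapshot("top");ct=robot.get_calibration("top")
for k in blobs(cv2.inRange(cv2.cvtColor(t,cv2.COLOR_RGB2HSV),(5,60,25),(28,255,255)),100):
    u=k[:,0].mean(0)
    if 320<u[0]<450 and 180<u[1]<290: print("top",u,rect(ct,k,.022))
E
```

```text
3.05 [ 0.58484349 -0.37318145  0.25436991] [-3.13922287e+00  1.04386450e-03  2.79115093e+00]
[399.69010043 358.95982783] ((888.0626831054688, -279.8040466308594), (481.30029296875, 77.11333465576172), 70.24341583251953) [[770.4000244140625, -493.29998779296875], [843.0, -519.2999877929688], [1005.7000122070312, -66.4000015258789], [933.0999755859375, -40.29999923706055]]
[238.02887139 124.24934383] ((491.6296081542969, -403.14508056640625), (218.28614807128906, 60.365684509277344), 5.8629631996154785) [[380.0, -384.29998779296875], [386.1000061035156, -444.29998779296875], [603.2999877929688, -422.0], [597.0999755859375, -362.0]]
[ 54.46840959 139.37254902] ((427.4094543457031, -641.8197021484375), (44.91757583618164, 297.3420715332031), 88.11874389648438) [[278.1000061035156, -659.4000244140625], [575.2999877929688, -669.0999755859375], [576.7000122070312, -624.2999877929688], [279.6000061035156, -614.5]]
top [421.11111111 225.91851852] ((509.5548400878906, -397.7293701171875), (180.98568725585938, 64.28459167480469), 5.52756404876709)
```

{"name": "move_arm", "arguments": {"motion": [0,0,-0.142,0,0,0,1,0,0,-0.142,0,0,0,1,0,0,-0.142,0,0,0,1,0,0,-0.142,0,0,0,1,0,0,0,0.193,-0.039,0.3,1,0,0,0,0.193,-0.039,0.3,1,0,0,0,0.193,-0.039,0.3,1,0,0,0,0.193,-0.039,0.3,1,0,0,0,0.193,-0.039,0.3,1,0,0,0,0,0,0,1,0,0,0,0,0,0,1,0,0,0,0,0,0,1]}}

```text
time: 4.1
tool_pos: [0.4957, -0.3978, 0.1071]
ee_rot: [-3.138, 0.004, -3.038]
wrist_force: [0.4, 0.4, 1.2]
width: 0.0943
finger_force: 0.0
```

{"name": "move_arm", "arguments": {"motion": [0,0,0,0.013,-0.01,0.255,1,0,0,0,0.013,-0.01,0.255,1,0,0,0,0.013,-0.01,0.255,1,0,0,0,0.013,-0.01,0.255,1,0,0,0,0,0,0,1,0,0,0,0,0,0,0,0,0,0,0,0,0,0,0,0,0,0,0,0,0,0,0,0,0,0,0,0,0,0,0,0,0,0,0,0,0,0,0,0,0,0]}}

```text
time: 5.02
tool_pos: [0.4895, -0.4031, 0.0025]
ee_rot: [-3.14, 0.001, -3.039]
wrist_force: [-0.8, -0.9, 1.9]
width: 0.0595
finger_force: 30.0
```

{"name": "move_arm", "arguments": {"motion": [0,0,0,0,0,-0.2,0,0,0,0,0,0,-0.35,0,0,0,0,0,0,-0.35,0,0,0,0,0,0,-0.35,0,0,0,0,0,0,-0.35,0,0,0,0,0,0,-0.35,0,0,0,0.109,0,0,0,0,0,0,0.109,0,0,0,0,0,0,0.109,0,0,0,0,0,0,0,0.017,0.15,0,0,0,0,0,0.017,0.3,0,0,0,0,0,0.017,0.3,0,0]}}

```text
time: 6.02
tool_pos: [0.4946, -0.3273, 0.195]
ee_rot: [3.14, -0.002, 2.985]
wrist_force: [0.1, 1.0, -1.9]
width: 0.0598
finger_force: 30.0
```

{"name": "move_arm", "arguments": {"motion": [0,0,0,0.017,0.3,0,0,0,0,0,0.017,0.3,0,0,0,0,0,0.017,0.3,0,0,0,0,0,0.017,0.3,0,0,0,0,0,0.017,0.3,0,0,0,0,0,0.017,0.3,0,0,0,0,0,0.017,0.3,0,0,0,0,0,0.017,0.3,0,0,0,0,0,0.017,0.3,0,0,0,0,0,0.017,0.3,0,0,0,0,0,0.017,0.3,0,0,0,0,0,0,0,0,0]}}

```text
time: 7.02
tool_pos: [0.5272, 0.0064, 0.1958]
ee_rot: [3.138, -0.002, 2.993]
wrist_force: [0.2, -1.2, -3.4]
width: 0.0599
finger_force: 30.0
```

{"name": "move_arm", "arguments": {"motion": [0,0,0,0.017,0.3,0,0,0,0,0,0.017,0.2,0,0,0,0,0,0,0,0,0,0,0,0,0,0,0,0,0,0,0,0,0,0,0]}}

```text
time: 7.43
tool_pos: [0.5318, 0.0503, 0.196]
ee_rot: [-3.141, -0.001, 2.987]
wrist_force: [-0.1, 0.4, -1.1]
width: 0.06
finger_force: 30.0
```

{"name": "move_arm", "arguments": {"motion": [0,0,0,0,0.18,0,0,0,0,0,0,0,0.25,0,0,0,0,0,0,0.25,0,0,0,0,0,0,0.25,0,0,0,0,0,0,0.25,0,0,0,0,0,0,0.2,0,0,0,0,0,0,0,0,0,0,0,0,0,0,0,0,0,0,0,0,0,0,0]}}

```text
invalid input
```

```bash
python3 - <<'E'
from h import *
c=robot.get_calibration("wrist");im=robot.snapshot("wrist")
o=robot.get_obs();print(o["time"],o["tool_pos"],o["ee_rot"])
np.savez("w4.npz",im=im,**c)
cv2.imwrite("pics/w4.png",im[:,:,::-1])
E
```

```text
7.4833 [0.53182971 0.05005198 0.19614325] [-3.14082842e+00 -6.07854844e-04  2.98591209e+00]
```

View pics/w4.png

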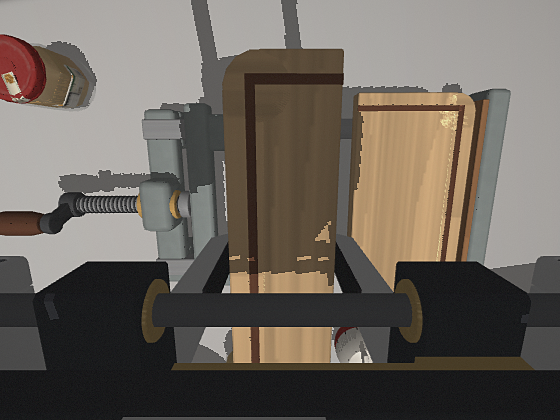

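The view shows the gripped strip, with its near square corner at about (343,49), and the board's near joint corner at about (355,94). My row count was off, so I'll use this frame to check end alignment before lowering.

```bash
python3 - <<'E'
from h import *
d=np.load("w4.npz");a=np.radians(-8.75);X=np.array([np.cos(a),np.sin(a)]);Y=np.array([-X[1],X[0]])
for n,uv,z in(("strip near end",[(255,49),(300,49),(342,49)],.2157),("strip joint edge",[(343,55),(339,150),(336,220)],.2157),("board near end",[(357,94),(400,94),(440,95)],.08),("board joint",[(355,98),(351,180),(349,230)],.08)):
    W=ray(d,uv,z)[:,:2]*1000; print(n,np.c_[W@X,W@Y].round(1).tolist())
t=np.array([531.8,50.3]);print("tcp",t@X,t@Y)
# row profiles for subpixel end/edge locations
im=d["im"].astype(int).sum(2)
for col in(310,330,380,420): 
    g=np.diff(im[30:120,col]); i=np.argsort(-abs(g))[:4]; print(col,[(30+j,g[j]) for j in sorted(i)])
for row in(70,110,140,180,215):
    g=np.diff(im[row,325:365]); i=np.argsort(-abs(g))[:4]; print("row",row,[(325+j,g[j]) for j in sorted(i)])
E
```

```text
strip near end [[410.9, 117.8], [410.9, 139.4], [411.0, 159.5]]
strip joint edge [[413.6, 160.1], [458.4, 160.0], [495.6, 159.9]]
board near end [[412.4, 199.4], [412.5, 238.7], [413.4, 275.3]]
board joint [[415.9, 197.7], [491.3, 197.9], [542.0, 198.4]]
tcp 517.9588449414023 130.61380075232606
310 [(np.int64(47), np.int64(-76)), (np.int64(48), np.int64(-281)), (np.int64(73), np.int64(-65)), (np.int64(84), np.int64(67))]
330 [(np.int64(47), np.int64(-76)), (np.int64(48), np.int64(-275)), (np.int64(73), np.int64(-78)), (np.int64(84), np.int64(66))]
380 [(np.int64(86), np.int64(-305)), (np.int64(92), np.int64(190)), (np.int64(104), np.int64(-174)), (np.int64(110), np.int64(335))]
420 [(np.int64(87), np.int64(-299)), (np.int64(92), np.int64(170)), (np.int64(104), np.int64(-261)), (np.int64(110), np.int64(334))]
row 70 [(np.int64(325), np.int64(13)), (np.int64(341), np.int64(-35)), (np.int64(342), np.int64(256)), (np.int64(343), np.int64(88))]
row 110 [(np.int64(340), np.int64(27)), (np.int64(341), np.int64(52)), (np.int64(352), np.int64(-95)), (np.int64(356), np.int64(-47))]
row 140 [(np.int64(339), np.int64(51)), (np.int64(350), np.int64(-49)), (np.int64(351), np.int64(-54)), (np.int64(360), np.int64(285))]
row 180 [(np.int64(338), np.int64(63)), (np.int64(348), np.int64(-54)), (np.int64(349), np.int64(-60)), (np.int64(358), np.int64(286))]
row 215 [(np.int64(336), np.int64(75)), (np.int64(347), np.int64(-126)), (np.int64(351), np.int64(128)), (np.int64(352), np.int64(137))]
```

{"name": "move_arm", "arguments": {"motion": [0,0,0,0,0.16,0,0,0,0,0,0,0,0.25,0,0,0,0,0,0,0.25,0,0,0,0,0,0,0.25,0,0,0,0,0,0,0.25,0,0,0,0,0,0,0.2,0,0,0,0,0,0,0.1,0,0,0,0,0,0,0,0,0,0,0,0,0,0,0]}}

```text
time: 8.23
tool_pos: [0.5346, 0.0662, 0.0667]
ee_rot: [-3.141, -0.0, 2.986]
wrist_force: [0.6, 0.5, -1.4]
width: 0.0594
finger_force: 30.0
```

```bash
python3 - <<'E'
from h import *
c=robot.get_calibration("wrist");im=robot.snapshot("wrist")
o=robot.get_obs();print(o["time"],o["tool_pos"],o["ee_rot"],o["wrist_force"])
np.savez("w5.npz",im=im,**c)
cv2.imwrite("pics/w5.png",im[:,:,::-1])
E
```

```text
8.2833 [0.53554011 0.06643932 0.06785053] [3.14124947e+00 2.22915712e-03 2.98627697e+00] [-0.47023776  0.59057647 -1.62179014]
```

View pics/w5.png

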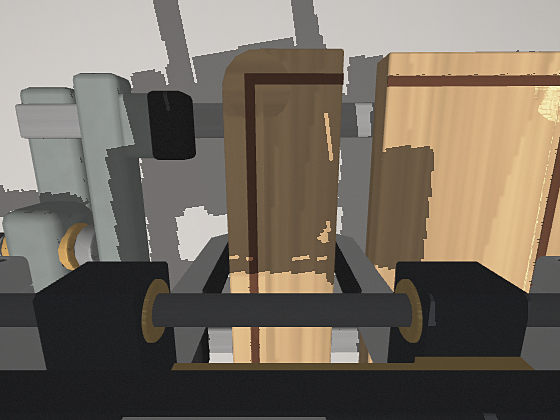

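The strip's end edge is at row 49, from (240,49) to (343,49), and the board's near corner is at about (388,53).

```bash
python3 - <<'E'
from h import *
d=np.load("w5.npz");a=np.radians(-8.9);X=np.array([np.cos(a),np.sin(a)]);Y=np.array([-X[1],X[0]])
im=d["im"].astype(int).sum(2)
for col in(270,300,330,400,440,480,520):
    g=np.diff(im[40:66,col]); i=np.argsort(-abs(g))[:3]; print(col,[(40+int(j),int(g[j])) for j in sorted(i)])
for row in(60,68,100,130,200): 
    for lo,hi in((325,350),(360,395)):
        g=np.diff(im[row,lo:hi]); i=np.argsort(-abs(g))[:3]; print("row",row,[(lo+int(j),int(g[j])) for j in sorted(i)])
for n,uv,z in(("strip end",[(270,48.5),(342,48.5)],.0873),("board end",[(392,53),(520,53)],.08),("strip joint",[(343,60),(337,200)],.0873),("board joint",[(388,60),(386,100)],.08),("pad face",[(193,92),(196,158)],.079)):
    W=ray(d,uv,z)[:,:2]*1000; print(n,np.c_[W@X,W@Y].round(1).tolist())
E
```

```text
270 [(40, -369), (47, -66), (48, -35)]
300 [(47, -27), (48, -55), (49, 11)]
330 [(47, -99), (48, -315), (49, 32)]
400 [(50, 19), (51, -187), (53, 87)]
440 [(51, -225), (52, 48), (53, 81)]
480 [(50, -109), (51, -105), (52, 70)]
520 [(50, -104), (51, -69), (52, 75)]
row 60 [(342, 62), (343, 337), (348, -319)]
row 60 [(379, -47), (380, -57), (388, 172)]
row 68 [(342, 316), (343, 102), (346, -323)]
row 68 [(376, -85), (387, 137), (388, 100)]
row 100 [(339, -16), (340, -18), (341, 111)]
row 100 [(374, -94), (385, 161), (386, 61)]
row 130 [(325, 333), (328, 24), (329, -295)]
row 130 [(370, -269), (383, 211), (384, 55)]
row 200 [(335, -13), (336, 45), (337, 71)]
row 200 [(367, -65), (368, -65), (371, 29)]
strip end [[411.0, 142.4], [411.0, 176.6]]
board end [[411.1, 203.0], [411.0, 266.8]]
strip joint [[416.0, 177.3], [484.3, 177.3]]
board joint [[414.3, 201.2], [433.3, 201.7]]
pad face [[429.3, 102.2], [462.9, 101.7]]
```

{"name": "move_arm", "arguments": {"motion": [0,0,0,0,0,0.05,0,0,0,0,0,0,0.02,0,0,0,0,0,0,0,0,0,0,0,0,0,0,0,0,0,0,0,0,0,0.74,0,0,0,0,0,0,0.74,0,0,0,0,0,0,0.74,0,0,0,0,0,-0.2,0.74,0,0,0,0,0,-0.4,0.74,0,0,0,0,0,-0.4,0.74]}}

```text
time: 9.12
tool_pos: [0.5329, 0.067, 0.1586]
ee_rot: [-3.141, -0.005, 2.987]
wrist_force: [0.6, -0.8, 0.4]
width: 0.0697
finger_force: 0.0
```

{"name": "move_arm", "arguments": {"motion": [0,0,0.154,0,0,0,1,0,0,0.154,0,0,0,1,0,0,0.154,0,0,0,1,0,0,0.154,0,0,0,1,0,0,0.154,0,0,0,1,0,0,0.154,0,0,0,1,0,0,0.154,0,0,0,1,0,0,0.154,0,0,0,1,0,0,0.154,0,0,0,1,0,0,0.154,0,0,0,1,0,0,0.154,0,0,0,1,0,0,0.154,0,0,0,1]}}

```text
time: 10.12
tool_pos: [0.5345, 0.067, 0.1596]
ee_rot: [3.141, -0.0, 1.53]
wrist_force: [-0.3, -0.4, 0.4]
width: 0.0938
finger_force: 0.0
```

{"name": "move_arm", "arguments": {"motion": [0,0,0.152,0,0,0,1,0,0,0,0,0,0,1,0,0,0,0,0,0,1]}}

```text
time: 10.37
tool_pos: [0.5345, 0.067, 0.1596]
ee_rot: [3.142, -0.0, 1.419]
wrist_force: [0.4, -0.4, 0.1]
width: 0.0938
finger_force: 0.0
```

```bash
python3 - <<'E'
from h import *
c=robot.get_calibration("wrist");im=robot.snapshot("wrist")
o=robot.get_obs();print(o["time"],o["tool_pos"],o["ee_rot"],o["wrist_force"])
np.savez("w6.npz",im=im,**c)
cv2.imwrite("pics/w6.png",im[:,:,::-1])
E
```

```text
10.4167 [0.53450193 0.06700856 0.15955773] [ 3.14150496e+00 -1.45846522e-04  1.41919958e+00] [-0.14897673  0.54106856  0.65775437]
```

View pics/w6.png

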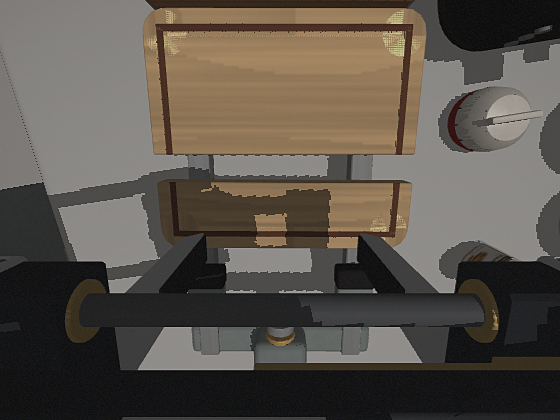

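The strip lies on the rails with its joint edge near row 181, spanning columns 162 to 411. The board's joint edge is at row 154, columns 153 to 414. Now I'll measure corner offsets.

```bash
cat >> h.py <<'E'
def ends(d,m,k,z,a):
    X=np.array([np.cos(a),np.sin(a)]);Y=np.array([-X[1],X[0]])
    P=ray(d,k[:,0],z)[:,:2]*1000; return np.c_[P@X,P@Y]
E
python3 - <<'E'
from h import *
d=np.load("w6.npz");a=np.radians(-8.8)
X=np.array([np.cos(a),np.sin(a)]);Y=np.array([-X[1],X[0]])
im=d["im"].astype(int).sum(2)
def tr(v,lo,n=3):
    g=np.diff(v); i=np.argsort(-abs(g))[:n]; return [(lo+int(j),int(g[j])) for j in sorted(i)]
for col in(180,230,340,385,405): print("col",col,tr(im[145:165,col],145),tr(im[172:192,col],172))
for r in(140,150,185,190,200): print("row",r,tr(im[r,140:185],140),tr(im[r,395:425],395))
t=robot.get_obs()["tool_pos"][:2]*1000;print("tcp",t@X,t@Y)
for n,uv in(("board joint",[(154,154),(413,154)]),("strip joint",[(162,183),(410,183)])):
    W=ray(d,uv,.08)[:,:2]*1000; print(n,np.c_[W@X,W@Y].round(1).tolist())
E
```

```text
col 180 [(152, -44), (153, -142), (154, 259)] [(177, 13), (178, -94), (181, 15)]
col 230 [(152, -41), (153, -150), (154, 269)] [(175, -259), (181, 95), (182, 78)]
col 340 [(149, 17), (152, -37), (153, -120)] [(179, -56), (182, 194), (183, 26)]
col 385 [(152, -41), (153, -81), (154, 194)] [(179, -333), (182, 172), (183, 43)]
col 405 [(152, -43), (153, -75), (154, 189)] [(180, -238), (181, -85), (182, 176)]
row 140 [(165, -125), (170, 109), (171, 115)] [(396, -180), (402, 285), (415, 82)]
row 150 [(165, -185), (171, 89), (172, 149)] [(395, -265), (401, 184), (414, 101)]
row 185 [(156, -46), (169, -77), (175, 75)] [(398, 43), (399, 184), (411, 41)]
row 190 [(157, -47), (169, -77), (175, 82)] [(398, 186), (399, 47), (411, 84)]
row 200 [(140, -231), (170, -109), (176, 132)] [(397, 181), (398, 46), (410, 75)]
tcp 517.9586183137384 147.9909825125105
board joint [[411.7, 201.1], [628.5, 201.8]]
strip joint [[416.3, 176.7], [628.4, 177.4]]
```

{"name": "move_arm", "arguments": {"motion": [0,0,0,-0.225,0.01,0,0.64,0,0,0,-0.225,0.01,0,0.64,0,0,0,0,0,0,0.64,0,0,0,0,0,0.245,0.64,0,0,0,0,0,0.245,0.64,0,0,0,0,0,0.245,0.64,0,0,0,0,0,0.245,0.64,0,0,0,0,0,0,0.64,0,0,0,0,0,0,0.64]}}

```text
time: 11.17
tool_pos: [0.5284, 0.0228, 0.0603]
ee_rot: [-3.138, -0.0, 1.418]
wrist_force: [-0.6, 0.5, -0.3]
width: 0.0606
finger_force: 0.0
```

```bash
python3 - <<'E'
from h import *
a=np.radians(-8.7);X=np.array([np.cos(a),np.sin(a)]);Y=np.array([-X[1],X[0]])
o=robot.get_obs();t=o["tool_pos"][:2]*1000;print(t@X,t@Y,o["tool_pos"],o["ee_rot"],o["wrist_force"],o["width"])
E
```

```text
518.8951608377337 102.42230802345031 [0.52841718 0.02275532 0.06029353] [-3.13799716e+00 -1.48093053e-04  1.41752968e+00] [-0.6412026   0.54918585 -0.29272366] 0.06060580862110966
```

{"name": "move_arm", "arguments": {"motion": [0,0,0,0.03,0,0,0.64,0,0,0,0.03,0,0,0.64,0,0,0,0.03,0,0,0.64,0,0,0,0.03,0,0,0.64,0,0,0,0.03,0,0,0.64,0,0,0,0.03,0,0,0.64,0,0,0,0.03,0,0,0.64,0,0,0,0.03,0,0,0.64,0,0,0,0.03,0,0,0.64,0,0,0,0.01,0,0,0.64]}}

```text
time: 12.0
tool_pos: [0.5338, 0.0504, 0.0614]
ee_rot: [-3.141, -0.0, 1.417]
wrist_force: [-0.4, -0.9, 1.4]
width: 0.0601
finger_force: 1.0
```

{"name": "move_arm", "arguments": {"motion": [0,0,0,0.01,0,0,0.64,0,0,0,0.01,0,0,0.64,0,0,0,0.01,0,0,0.64,0,0,0,0,0,0,0.64]}}

```text
time: 12.33
tool_pos: [0.5342, 0.0526, 0.0614]
ee_rot: [-3.141, 0.0, 1.416]
wrist_force: [-1.0, -3.1, 1.5]
width: 0.0598
finger_force: 1.7
```

```bash
python3 - <<'E'
from h import *
a=np.radians(-8.7);X=np.array([np.cos(a),np.sin(a)]);Y=np.array([-X[1],X[0]])
c=robot.get_calibration("wrist");o=robot.get_obs();im=robot.snapshot("wrist")
t=o["tool_pos"][:2]*1000;print(t@X,t@Y,o["wrist_force"][:2]@Y)
np.savez("w7.npz",im=im,**c);cv2.imwrite("pics/w7.png",im[:,:,::-1])
E
```

```text
520.0766498828779 132.80339368639338 -3.182262767701658
```

View pics/w7.png

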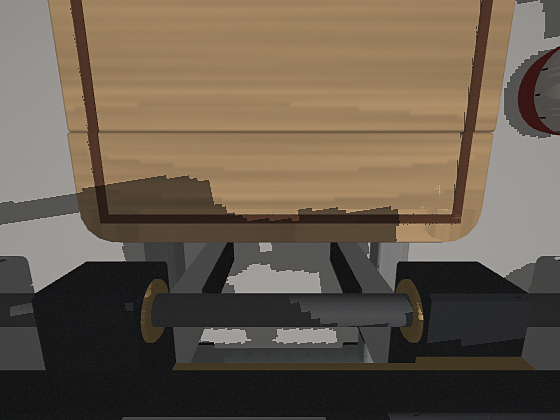

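The joint is closed (row 131), and the ends are level at columns 67/69 on the left and 495/493 on the right. I'll push a little further to seat the board on the fixed jaw.

{"name": "move_arm", "arguments": {"motion": [0,0,0,0.01,0,0,0.64,0,0,0,0.01,0,0,0.64,0,0,0,0,0,0,0.64]}}

```text
time: 12.63
tool_pos: [0.5346, 0.0545, 0.0614]
ee_rot: [-3.141, 0.001, 1.416]
wrist_force: [-0.9, -4.8, 1.7]
width: 0.0599
finger_force: 2.2
```

{"name": "move_arm", "arguments": {"motion": [0,0,0,0.01,0,0,0.64,0,0,0,0.01,0,0,0.64,0,0,0,0,0,0,0.64]}}

```text
time: 12.88
tool_pos: [0.5349, 0.0546, 0.0614]
ee_rot: [3.141, 0.005, 1.417]
wrist_force: [-0.9, -9.0, 1.7]
width: 0.0601
finger_force: 4.4
```

{"name": "move_arm", "arguments": {"motion": [0,0,0,-0.1,0,0,0.64,0,0,0,0,0,-0.36,0.64,0,0,0,0,0,-0.36,0.64,0,0,0,0,0,-0.36,0.64,0,0,0,0,0,-0.36,0.64,0,0,0,-0.39,0,0,0.64,0,0,0,-0.39,0,0,0.64,0,0,0,-0.39,0,0,0.64,0,0,0,-0.39,0,0,0.64,0,0,0,-0.39,0,0,0.64,0,0,0,-0.39,0,0,0.64,0,0,0,-0.39,0,0,0.64]}}

```text
time: 13.88
tool_pos: [0.4914, -0.2235, 0.2053]
ee_rot: [3.14, -0.003, 1.417]
wrist_force: [-0.1, 0.5, -0.5]
width: 0.0604
finger_force: 0.0
```

{"name": "move_arm", "arguments": {"motion": [0,0,0,-0.39,0,0,0.64,0,0,0,0,0,0,0.64,0,0,0,0,0,0,0.64]}}

```text
time: 14.13
tool_pos: [0.4852, -0.2624, 0.2047]
ee_rot: [3.141, -0.003, 1.413]
wrist_force: [-0.0, 0.5, -0.1]
width: 0.0602
finger_force: 0.0
```

```bash
python3 - <<'E'
from h import *
a=np.radians(-8.7);X=np.array([np.cos(a),np.sin(a)]);Y=np.array([-X[1],X[0]])
c=robot.get_calibration("wrist");o=robot.get_obs();im=robot.snapshot("wrist")
t=o["tool_pos"][:2]*1000;print(o["time"],t@X,t@Y,o["tool_pos"],o["ee_rot"])
np.savez("w8.npz",im=im,**c);cv2.imwrite("pics/w8.png",im[:,:,::-1])
d2=np.load("w2.npz")
for n,d in(("w2",d2),("w3x",np.load("w3.npz")),("w8",np.load("w8.npz"))):
    h=cv2.cvtColor(d["im"],cv2.COLOR_RGB2HSV);m=cv2.inRange(h,(0,90,25),(12,255,140))
    for k in blobs(m,150): 
        r=cv2.minAreaRect(k);print(n,r,[ (np.array([W@X,W@Y])).round(1) for W in (ray(d,r[0],z)[0,:2]*1000 for z in(.05,.07,.104))])
E
```

```text
14.1333 519.3257726250475 -185.93999459194688 [ 0.48522492 -0.26235419  0.20469058] [ 3.14135572e+00 -2.99421640e-03  1.41309786e+00]
w2 ((22.23076629638672, 180.15383911132812), (20.78830909729004, 47.460105895996094), 78.69007110595703) [array([ 525.8, -164.7]), array([ 526.6, -147.4]), array([ 528. , -117.9])]
w2 ((417.33404541015625, 129.86465454101562), (100.4986572265625, 7.757285118103027), 84.20720672607422) [array([558.8, 328.1]), array([557.9, 319.5]), array([556.3, 304.9])]
w2 ((12.5, 50.0), (25.0, 56.0), 0.0) [array([ 382.1, -119.3]), array([ 390.5, -104.4]), array([404.7, -78.9])]
w2 ((356.3832702636719, 99.27902221679688), (192.4136199951172, 97.16065216064453), 80.58901977539062) [array([510.1, 260.5]), array([511.7, 255.5]), array([514.5, 246.9])]
w3x ((305.5, 344.5), (35.0, 89.0), 90.0) [array([ 860.7, -295.5]), array([ 845.6, -294.1]), array([ 819.9, -291.9])]
w3x ((58.70000457763672, 166.90000915527344), (173.96609497070312, 29.96331024169922), 63.43495178222656) [array([ 548.6, -554.4]), array([ 549.7, -539.5]), array([ 551.7, -514.3])]
w3x ((417.87054443359375, 6
[... 398 characters left out ...]
.917381286621094), 62.10273361206055) [array([ 413.4, -566.6]), array([ 421.6, -551.1]), array([ 435.6, -524.8])]
w8 ((543.8900146484375, 255.17828369140625), (26.50468635559082, 80.18965911865234), 24.567171096801758) [array([ 825.8, -253.1]), array([ 807.5, -245.2]), array([ 776.3, -231.7])]
w8 ((516.068603515625, 180.0287628173828), (94.7827377319336, 43.91465377807617), 10.22216796875) [array([ 778.5, -164.9]), array([ 763. , -162.3]), array([ 736.7, -157.8])]
w8 ((290.0, 133.5), (55.0, 24.0), 90.0) [array([ 529.4, -114. ]), array([ 528.8, -114.4]), array([ 527.9, -115.2])]
w8 ((147.5, 133.5), (59.0, 61.0), 90.0) [array([ 377.6, -113.3]), array([ 386.2, -113.8]), array([ 400.7, -114.6])]
```

View pics/w8.png

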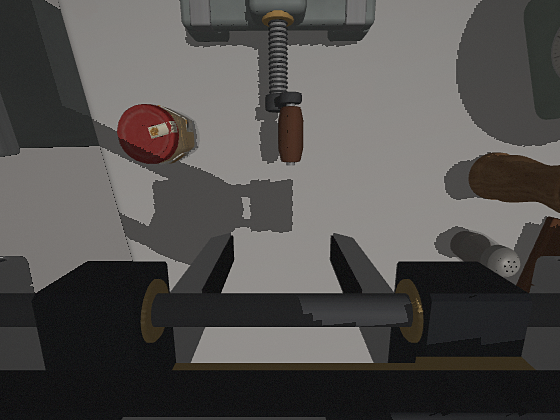

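The grip shows at (290,133), 55 px long along clamp y. That puts its centre at about x' 528, y' -115, with the screw axis at x' ≈ 518, so the crank is about 0.29 rad past vertical and the grip is about 0.102 m high.

{"name": "move_arm", "arguments": {"motion": [0,0,0,0.355,0.042,0,0.64,0,0,0,0.355,0.042,0,0.64,0,0,0,0,0,0,0.64,0,0,0,0,0,0.3,0.64,0,0,0,0,0,0.3,0.64,0,0,0,0,0,0.3,0.64,0,0,0,0,0,0.3,0.64,0,0,0,0,0,0,0.64,0,0,0,0,0,0,0.64]}}

```text
time: 14.93
tool_pos: [0.5037, -0.1906, 0.0841]
ee_rot: [-3.138, -0.002, 1.418]
wrist_force: [-0.0, -0.4, 0.8]
width: 0.0598
finger_force: 0.0
```

{"name": "move_arm", "arguments": {"motion": [0,0,0,0,0,0,0,0,0,0,0,0,0,0,0,0,0,0,0,0,0,0,0,0,0,0,0,0,0,0,0,0,0,0,0,0,0,0,0,0,0,0,0,0,0,0,0,0,0]}}

```text
time: 15.52
tool_pos: [0.5043, -0.1927, 0.086]
ee_rot: [-3.141, 0.0, 1.416]
wrist_force: [-2.4, -0.2, 2.3]
width: 0.0224
finger_force: 30.0
```

```bash
python3 - <<'E'
from h import *
a=np.radians(-8.7);X=np.array([np.cos(a),np.sin(a)]);Y=np.array([-X[1],X[0]])
o=robot.get_obs();t=o["tool_pos"][:2]*1000;print(o["time"],t@X,t@Y,o["tool_pos"],o["ee_rot"],o["wrist_force"],o["width"],o["finger_force"])
th0=.29
for s in range(4):
    th=th0+np.radians(30)*np.arange(12*s,12*s+13)
    print(s,np.c_[np.diff(np.sin(th))*.35,-np.diff(np.cos(th))*.35].round(3).tolist()) if s==0 else None
E
```

```text
15.5167 527.6546968516463 -114.23881310156965 [ 0.50430359 -0.19273785  0.08596014] [-3.14114764e+00  3.63790436e-04  1.41607422e+00] [-2.44777626 -0.16634962  2.27252624] 0.022416221454932054 29.99140977859497
0 [[0.154, 0.095], [0.086, 0.159], [-0.005, 0.181], [-0.095, 0.154], [-0.159, 0.086], [-0.181, -0.005], [-0.154, -0.095], [-0.086, -0.159], [0.005, -0.181], [0.095, -0.154], [0.159, -0.086], [0.181, 0.005]]
```

{"name": "move_arm", "arguments": {"motion": [0,0,0,0.015,0.154,0.095,0,0,0,0,0.015,0.086,0.159,0,0,0,0,0.015,-0.005,0.181,0,0,0,0,0.015,-0.095,0.154,0,0,0,0,0.015,-0.159,0.086,0,0,0,0,0.015,-0.181,-0.005,0,0,0,0,0,0,0,0,0,0,0,0,0,0,0]}}

```text
time: 16.18
tool_pos: [0.4859, -0.1809, 0.0188]
ee_rot: [-3.141, 0.001, 1.416]
wrist_force: [-0.5, -1.5, 1.3]
width: 0.0225
finger_force: 30.0
```

```bash
cat > st.py <<'E'
from h import *
a=np.radians(-8.7);X=np.array([np.cos(a),np.sin(a)]);Y=np.array([-X[1],X[0]])
o=robot.get_obs();t=o["tool_pos"][:2]*1000;f=o["wrist_force"]
x=t@X;z=o["tool_pos"][2]*1000+18.8
print("t %.2f x' %.1f y' %.1f gripz %.1f"%(o["time"],x,t@Y,z),"F clamp",(f[:2]@X).round(1),(f[:2]@Y).round(1),f[2].round(1),"w",o["width"].round(4),"theta",np.arctan2(x-518,z-69).round(3),"r",np.hypot(x-518,z-69).round(1),o["ee_rot"].round(3))
E
python3 st.py
```

```text
Traceback (most recent call last):
  File "st.py", line 5, in <module>
    print("t %.2f x' %.1f y' %.1f gripz %.1f"%(o["time"],x,t@Y,z),"F clamp",(f[:2]@X).round(1),(f[:2]@Y).round(1),f[2].round(1),"w",o["width"].round(4),"theta",np.arctan2(x-518,z-69).round(3),"r",np.hypot(x-518,z-69).round(1),o["ee_rot"].round(3))
                                                                                                                                    ^^^^^^^^^^^^^^^^
AttributeError: 'float' object has no attribute 'round'
```

{"name": "move_arm", "arguments": {"motion": [0,0,0,0.015,-0.154,-0.095,0,0,0,0,0.015,-0.086,-0.159,0,0,0,0,0.015,0.005,-0.181,0,0,0,0,0.015,0.095,-0.154,0,0,0,0,0.015,0.159,-0.086,0,0,0,0,0.015,0.181,0.005,0,0,0,0,0.015,0.154,0.095,0,0,0,0,0.015,0.086,0.159,0,0,0,0,0.015,-0.005,0.181,0,0,0,0,0.015,-0.095,0.154,0,0,0,0,0.015,-0.159,0.086,0,0,0,0,0.015,-0.181,-0.005,0]}}

```text
time: 17.18
tool_pos: [0.4915, -0.1639, 0.0181]
ee_rot: [3.137, 0.001, 1.416]
wrist_force: [6.6, -1.2, -1.0]
width: 0.0222
finger_force: 30.0
```

{"name": "move_arm", "arguments": {"motion": [0,0,0,0.015,-0.154,-0.095,0,0,0,0,0.015,-0.086,-0.159,0,0,0,0,0.015,0.005,-0.181,0,0,0,0,0.015,0.095,-0.154,0,0,0,0,0.015,0.159,-0.086,0,0,0,0,0.015,0.181,0.005,0,0,0,0,0,0,0,0,0,0,0,0,0,0,0]}}

```text
time: 17.85
tool_pos: [0.5108, -0.1572, 0.0854]
ee_rot: [-3.141, 0.0, 1.416]
wrist_force: [-0.6, -1.6, 0.9]
width: 0.0222
finger_force: 30.0
```

```bash
sed -i 's/o\["width"\].round(4)/o["width"]/; s/f\[2\].round(1)/f[2]/; s/(f\[:2\]@X).round(1),(f\[:2\]@Y).round(1)/f[:2]@X,f[:2]@Y/; s/np.arctan2(x-518,z-69).round(3)/np.arctan2(x-518,z-69)/; s/np.hypot(x-518,z-69).round(1)/np.hypot(x-518,z-69)/' st.py; python3 st.py; python3 - <<'E'
from h import *
im=robot.snapshot("top"); cv2.imwrite("pics/top9.png",im[:,:,::-1])
E
```

```text
t 17.85 x' 528.7 y' -78.1 gripz 104.2 F clamp -0.35879092539129515 -1.6326934029958224 0.9076389361704834 w 0.02219847318381319 theta 0.29530636200018395 r 36.74615527797756 [-3.141  0.     1.416]
```

{"name": "move_arm", "arguments": {"motion": [0,0,0,0.015,0.154,0.095,0,0,0,0,0.015,0.086,0.159,0,0,0,0,0.015,-0.005,0.181,0,0,0,0,0.015,-0.095,0.154,0,0,0,0,0.015,-0.159,0.086,0,0,0,0,0.015,-0.181,-0.005,0,0,0,0,0.015,-0.154,-0.095,0,0,0,0,0.015,-0.086,-0.159,0,0,0,0,0.015,0.005,-0.181,0,0,0,0,0.015,0.095,-0.154,0,0,0,0,0.015,0.159,-0.086,0,0,0,0,0.015,0.181,0.005,0]}}

```text
time: 18.9
tool_pos: [0.5097, -0.1391, 0.0868]
ee_rot: [-3.135, 0.001, 1.416]
wrist_force: [-8.9, 2.0, -1.6]
width: 0.022
finger_force: 30.0
```

{"name": "move_arm", "arguments": {"motion": [0,0,0,0.015,0.154,0.095,0,0,0,0,0,0,0,0,0,0,0,0,0,0,0,0,0,0,0,0,0,0]}}

```text
time: 19.23
tool_pos: [0.5282, -0.1401, 0.0754]
ee_rot: [3.141, -0.0, 1.416]
wrist_force: [0.0, -1.0, -3.2]
width: 0.0222
finger_force: 30.0
```

```bash
python3 st.py
```

```text
t 19.23 x' 543.3 y' -58.6 gripz 94.2 F clamp 0.1563053196159543 -0.9728235558827792 -3.2133515944032784 w 0.02222610298106647 theta 0.7882080527471833 r 35.68116689707588 [ 3.141 -0.     1.416]
```

{"name": "move_arm", "arguments": {"motion": [0,0,0,0,0,0,0.5,0,0,0,0,0,0,0.5,0,0,0,0,0,0,0.5,0,0,0,0,0,-0.2,0.5,0,0,0,0,0,-0.4,0.5,0,0,0,0,0,-0.4,0.5,0,0,0,0,0,-0.4,0.5,0,0,0,0.35,-0.1,-0.1,0.5,0,0,0,0.35,-0.1,-0.1,0.5,0,0,0,0,0,0,0.5,0,0,0,0,0,0,0.5,0,0,0,0,0,0,0.5]}}

```text
time: 20.23
tool_pos: [0.5192, -0.0679, 0.2359]
ee_rot: [3.141, 0.0, 1.417]
wrist_force: [-0.3, 0.4, 0.0]
width: 0.0474
finger_force: 0.0
```

```bash
python3 st.py; python3 - <<'E'
from h import *
a=np.radians(-8.7);X=np.array([np.cos(a),np.sin(a)]);Y=np.array([-X[1],X[0]])
c=robot.get_calibration("wrist");im=robot.snapshot("wrist");np.savez("w9.npz",im=im,**c)
cv2.imwrite("pics/w9.png",im[:,:,::-1])
E
```

```text
t 20.23 x' 523.5 y' 11.4 gripz 254.7 F clamp -0.34058991623175117 0.3057349909867354 0.007339937297529658 w 0.047358480240278444 theta 0.02954594210038109 r 185.7653333706928 [3.141 0.    1.417]
```

View pics/w9.png

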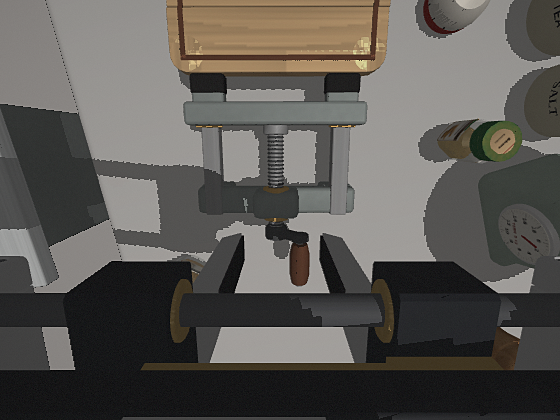

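Both pads now touch the strip. The strip's rear edge is at row 73, the yoke bar's front edge at row 102, and the crank is free. I'll check compression numerically: bar-to-strip distance should be 34 mm minus the pad squeeze.

```bash
python3 - <<'E'
from h import *
d=np.load("w9.npz");a=np.radians(-8.7);X=np.array([np.cos(a),np.sin(a)]);Y=np.array([-X[1],X[0]])
im=d["im"].astype(int).sum(2)
for col in(205,235,260,300,345):
    g=np.diff(im[62:130,col]);i=np.argsort(-abs(g))[:6];print(col,[(62+int(j),int(g[j])) for j in sorted(i)])
for uv,z in(((235,73),.08),((300,73),.08),((235,102),.079),((300,102),.079)):
    W=ray(d,uv,z)[0,:2]*1000;print(uv,(W@X).round(1),(W@Y).round(1))
t=robot.snapshot("top");ct=robot.get_calibration("top")
for k in blobs(wood(t),300):
    r=rect(ct,k,.08)
    if 150<r[0][1]+50<350 and abs(r[0][0]-550)<60: print(r)
E
```

```text
205 [(71, -145), (72, -161), (92, 256), (123, -83), (126, 122), (127, 82)]
235 [(71, -184), (75, 46), (89, 289), (100, -185), (123, -96), (125, 69)]
260 [(70, -55), (71, -182), (88, 281), (100, -173), (123, -101), (125, 68)]
300 [(70, -70), (71, -195), (88, 288), (100, -264), (101, 81), (123, -124)]
345 [(71, -203), (91, 281), (123, -136), (125, 372), (126, -380), (127, 282)]
(235, 73) 476.7 142.9
(300, 73) 543.2 142.9
(235, 102) 475.5 114.9
(300, 102) 543.6 114.9
((548.6492919921875, 151.39535522460938), (179.05990600585938, 220.5819091796875), 81.24552917480469)
```

```bash
python3 -c "
from bench import robot
print(robot.close_job(), robot.get_obs()['time'])"
```

```text
the job is handed in; nothing more can be done
the job is handed in; nothing more can be done
```

The job is handed in at about 20 s on the robot's clock; no verdict came back. The joint is closed with the ends level, and the crank was let go at about 19.6 rad, a third of a turn past touching. The pads measure about 6 mm squeezed, roughly 30 N, and no bystander was touched. I viewed 12 pictures, two over the limit of 10.

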